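# Switch on the repair bench in order

### The job

Get the repair bench ready for work by switching its equipment on in this order: press the yellow switch on the desk lamp's foot, then the white switch on top of the blue fan, then the green switch on top of the grey power supply. Press each one lightly with a fingertip, all the way down so that it stays down, and do not press a later switch before its turn. Leave the red trip button on the supply unpressed, do not lift or shove the fan, the supply or anything else lying about, and finish with the hand clear of everything.

Things in the scene. Friction and masses are not known exactly. Their poses are not given: they have to be found in the camera images.
- lamp: Black desk lamp, fixed to the table. Round foot 170 mm across and 30 mm high; origin at the centre of its underside, z up. A slanting stem rises from (20, 58) mm in its x, y to an elbow at (45, 130, 270) mm and on to (30, 250, 370) mm, with a 150 mm wide shade, 270 to 370 mm high, round (25, 265) mm: all on its +y side. The switch is at (-25, -30) mm.
- lamp_switch (a joint): Yellow push switch on the lamp's foot, a round cap 30 mm across that stands 16 mm over the foot when up. Moves straight down: 0 = up (off), 0.008 m = fully down on its stop. It needs about 2.5 N to move, and stays at whatever depth it is pushed to; it counts as on beyond 0.006. 
- lamp_switch_top (a point): centre of the top face of the yellow cap (moves with it). The cap itself is cushioned on a spring that gives 1 mm for each 2.5 N (7 mm at most) and comes back when let go, so the fingertip goes about 9 mm down to reach the stop and has a few mm to spare. 46 mm above the table when up, 38 mm when down.
- fan: Blue square bench fan, loose on the table, 1.4 kg or so: 110 mm deep (x), 170 mm wide (y), 160 mm high, round grilles on its -x and +x faces. Origin at the centre of its underside. The switch is at (0, 30) mm on its top.
- fan_switch (a joint): White push switch on top of the fan, a round cap 30 mm across that stands 16 mm over the top when up. Moves straight down: 0 = up (off), 0.008 m = fully down on its stop. It needs about 2.5 N to move, and stays at whatever depth it is pushed to; it counts as on beyond 0.006. 
- fan_switch_top (a point): centre of the top face of the white cap (moves with it). The cap itself is cushioned on a spring that gives 1 mm for each 2.5 N (7 mm at most) and comes back when let go, so the fingertip goes about 9 mm down to reach the stop and has a few mm to spare. 176 mm above the table when up, 168 mm when down.
- supply: Grey bench power supply, loose on the table, 1.8 kg or so: 150 mm deep (x), 190 mm wide (y), 94 mm high, black front panel on its -x face. Origin at the centre of its underside. On its top are the green switch at (-30, 55) mm and the red trip button at (-30, -55) mm.
- supply_switch (a joint): Green push switch on top of the supply, a round cap 30 mm across that stands 16 mm over the top when up. Moves straight down: 0 = up (off), 0.008 m = fully down on its stop. It needs about 2.5 N to move, and stays at whatever depth it is pushed to; it counts as on beyond 0.006. 
- supply_switch_top (a point): centre of the top face of the green cap (moves with it). The cap itself is cushioned on a spring that gives 1 mm for each 2.5 N (7 mm at most) and comes back when let go, so the fingertip goes about 9 mm down to reach the stop and has a few mm to spare. 110 mm above the table when up, 102 mm when down.
- trip (a joint): Red spring-return trip button on top of the supply, same size as the green switch, 110 mm from it; 0 = up. To be left unpressed.
- mug: Blue mug, 80 mm across, 95 mm high, loose, near the far edge of the table; origin under its centre. Bystander.
- jar: Small amber jar, 48 mm across, 70 mm high, loose, beyond the screwdriver; origin under its centre. Bystander.
- tape: Roll of yellow tape lying flat, 90 mm across, 22 mm high, loose, near the far edge. Bystander.
- screwdriver: Screwdriver with an orange handle, about 200 mm long, lying loose between the lamp's foot and the unit in the middle of the table. Bystander.
- wrench: Steel wrench lying loose near the far edge. Bystander.
- marker: Green marker pen, 14 mm thick, lying loose on the yellow writing pad at the robot's right. Bystander.
Mind the look-alikes: they are no part of the job. What is shaped like the fan but orange is not meant.

How it is judged:
By the outcome, as a careful person would: the job done as asked, in the order asked, and still so for the second after the job is handed in, with the robot touching nothing.
It also fails if it takes over 58 s, if anything falls off the work surface, if the arm or the gripper's body presses on something with over 40 N, if the wrist force passes 120 N, or if a joint passes its speed limit or range.

### The arm

A 7-joint arm with a two-finger parallel gripper is mounted at the origin on the work surface. World frame = base frame: x ahead of the robot, y to its left, z up, the work surface at z = 0. Lengths are in mm, angles in rad, forces in N, time in s.
With the tool pointing down it reaches from about 400 to 925 mm from the base axis. Payload 5.6 kg.
Tool frame: the origin (TCP) lies on the centre line of the jaws, within the pads' length; the fingertips stand 11 mm ahead of it and the grasp point (between the pads) lies 8 mm behind it (ctrl.nose_length is the distance from the TCP to the fingertips, in mm); z points along the fingers, y is the line along which they close (so a half turn about z gives the same grasp; the last joint's range is limited). The gripper opens to 85 mm and grips with 20 to 120 N. Pads are 22 mm wide; open, the fingers measure 114 mm over their backs; the gripper's body (76 mm by 85 mm) begins 54 mm behind the grasp point. The pads swing forward as they close: fully open they stand 13 mm farther back than shut.
Start: joints at [1.246, 0.468, -0.012, 1.603, 0.006, 1.071, -0.056], TCP at [180.714, -624.38, 242.29] pointing down, gripper open.
Joint ranges: [-2.53, 2.53], [-0.31, 2.02], [-1.57, 1.55], [0.28, 2.44], [-1.29, 4.43], [0.15, 1.84], [-2.92, 2.92]. Speed limits (rad/s): [2.57, 2.57, 3.14, 3.14, 3.14, 3.14, 3.14].

### API

Orientations are given as a unit quaternion [x, y, z, w].
In Python, from bench import ctrl, fingers, snapshot gives the robot as it stands. The module is installed in compiled form; this text tells all that it offers. Calls block until the motion is done:
- ctrl.move_to(position, orientation): joint-space move of the TCP to a pose.
- ctrl.line_to(position, ori=None, vel=150, contact_N=None): straight line of the TCP; ori=None keeps the orientation; vel is the mean speed in mm/s. With contact_N (N) it stops when the force on the tool has changed by that much, and returns True; else False.
- ctrl.goto_joints(angles): joint-space move.
- fingers.set_gripper(opening): opening from 0.0 (shut) to 1.0 (fully open); the grip force is fixed at half the most; returns when the fingers have stopped.
- ctrl.pause(seconds).
- ctrl.ik(position, orientation): joint angles nearest the present ones, or None.
- ctrl.get_obs(): the state.
- snapshot(name): name is "scene" or "top" or "wrist"; returns a dict with "frame" (400x640x3 uint8, red, green, blue), "intrinsics" (3x3 intrinsics, pixels), "rvec" (rotation vector, rad) and "tvec" (3), from world to camera coordinates, as OpenCV has them. Camera axes: x right, y down, z forward; pixel columns grow to the right and rows downward; lengths in mm; the calibration is good to about 2 mm. A picture is of the moment at which its call begins. There is no depth.
A pose or a line that the arm cannot do raises ctrl.Unreachable and nothing moves.
- ctrl.job_done(): hands the job in; it is judged then, once.
The state is a dict: "clock": time; "q": joint angles; "dq": joint speeds; "joint_torque": joint torques, N m; "eef_pos": TCP position; "ee_rot": TCP orientation; "force": force on the tool from outside, world axes, zero at the start; "torque": the same for the moment, N m; "finger_gap": opening from 0.0 (shut) to 1.0 (fully open); "finger_force": force on a finger pad.
Only numpy, scipy, OpenCV 4.12 (cv2) and the standard library are available. Lean on these libraries where they do the work, as an engineer would, in place of code of your own. Each camera call takes 0.05 s, during which the arm holds its last target. There are 200 camera calls.

## Working session

There is one attempt and no reset: what is moved stays moved. The work goes in short steps, each a Python script; the robot and the scene stay as the last script left them, time stands still between calls to the robot, and variables do not carry over. Pictures are saved under pics/ and viewed, at most 10 in all, crops included, and the job is handed in when it is done.

```bash
mkdir -p pics
python3 - <<'E'
from bench import ctrl,fingers,snapshot
import cv2,pickle
for n in("scene","top"):
    s=snapshot(n);cv2.imwrite(f"pics/{n}0.png",s["frame"][:,:,::-1]);pickle.dump(s,open(n+".pkl","wb"))
    print(n,s["intrinsics"],s["rvec"],s["tvec"])
o=ctrl.get_obs();print(o["clock"],o["eef_pos"],o["ee_rot"],o["force"],ctrl.nose_length)
E
```

```text
scene [[468.74663006   0.         317.39473364]
 [  0.         468.74663006 193.28783318]
 [  0.           0.           1.        ]] [ 2.11638786  0.82247918 -0.38711097] [-333.92654157 -168.51029783 1743.61474514]
top [[413.36988711   0.         312.05521562]
 [  0.         413.36988711 207.8835868 ]
 [  0.           0.           1.        ]] [ 2.08915184 -2.12812911  0.22085631] [ -82.11057849  556.65955871 1197.56194356]
0.1 [ 180.55947315 -623.90940829  241.43866317] [ 9.90096757e-01  1.40384343e-01 -1.51485486e-04 -7.90777279e-04] [0.21953068 0.0896271  0.44885755] 11.0
```

View pics/scene0.png

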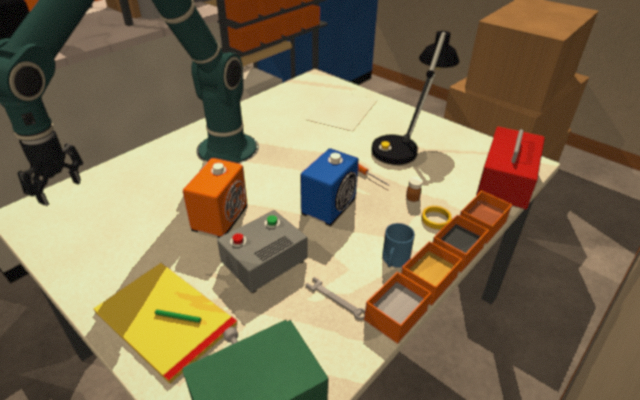

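View pics/top0.png

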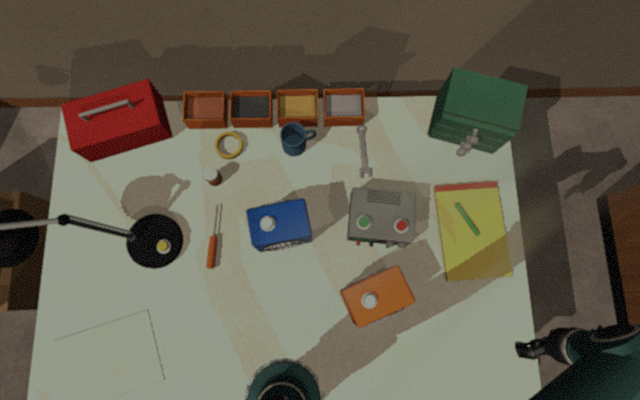

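The top view shows the yellow cap at about (163,245), the white cap on the blue fan at (267,224), the green cap at (364,222) and the red button at (401,226). In the scene view they are at (386,146), (335,158), (272,220) and (238,239). The orange decoy is at top (370,300). I'll measure the caps by mask, casting rays and triangulating.

```bash
cat > h.py <<'E'
import cv2,numpy as np
def ray(s,p):
    R=cv2.Rodrigues(np.array(s["rvec"],float))[0];K=np.array(s["intrinsics"])
    u=cv2.undistortPoints(np.array([[p]],float),K,None)[0,0]
    return -R.T@np.array(s["tvec"]).ravel(), R.T@np.array([u[0],u[1],1])
def plane(s,p,z):
    c,d=ray(s,p);return c+d*(z-c[2])/d[2]
def tri(s1,p1,s2,p2):
    P=[np.array(s["intrinsics"])@np.c_[cv2.Rodrigues(np.array(s["rvec"],float))[0],np.array(s["tvec"]).ravel()] for s in(s1,s2)]
    X=cv2.triangulatePoints(P[0],P[1],np.array(p1,float).reshape(2,1),np.array(p2,float).reshape(2,1)).ravel();return X[:3]/X[3]
RNG={"yellow":((18,110,90),(35,255,255)),"white":((0,0,125),(179,75,255)),"green":((45,100,50),(85,255,255)),"red":((0,130,70),(8,255,255))}
def blob(s,col,g,r=14):
    hsv=cv2.cvtColor(s["frame"],cv2.COLOR_RGB2HSV);m=cv2.inRange(hsv,*map(np.array,RNG[col]))
    w=np.zeros_like(m);cv2.circle(w,g,r,255,-1);n,l,st,c=cv2.connectedComponentsWithStats(m&w)
    i=1+np.argmax(st[1:,4]);return c[i],st[i]
E
python3 - <<'E'
import pickle,numpy as np,cv2
from h import *
np.set_printoptions(precision=1,suppress=True)
T=pickle.load(open("top.pkl","rb"));S=pickle.load(open("scene.pkl","rb"))
for n,c,a,b,z in(("lamp","yellow",(163,245),(386,146),46),("fan","white",(267,224),(335,158),176),("sup","green",(364,222),(272,220),110),("trip","red",(401,226),(238,239),110)):
    p,st=blob(T,c,a);q,sq=blob(S,c,b,11)
    print(n,p,st,q,sq,"top",plane(T,p,z-3),"scene",plane(S,q,z-5),"tri",tri(T,p,S,q))
t=cv2.resize(T["frame"][170:290,110:440],None,fx=2.4,fy=2.4,interpolation=2)
s=cv2.resize(S["frame"][120:260,200:440],None,fx=3.3,fy=3.3,interpolation=2)[:312,:792]
s=cv2.resize(S["frame"][125:260,210:430],(489,300),interpolation=2)
c=np.zeros((600,800,3),np.uint8);c[:t.shape[0],:t.shape[1]]=t;c[290:590,:489]=s
cv2.imwrite("pics/c.png",c[:,:,::-1])
E
```

```text
lamp [162.  245.5] [157 241  11  10  81] [384.9 144.5] [380 141  10   9  67] top [450.8 363.6  43. ] scene [450.  363.7  41. ] tri [450.6 363.7  41.4]
fan [266.4 223.8] [260 217  14  14 144] [335.  157.8] [328 152  15  12 130] top [488.5  33.3 173. ] scene [495.4  27.3 171. ] tri [489.9  34.1 165.1]
sup [363.6 221.8] [361 218   7   8  28] [271.6 219.6] [267 215  10  10  82] top [ 500.8 -241.1  107. ] scene [ 501.6 -242.   105. ] tri [ 501.2 -241.5  104.5]
trip [401.4 225. ] [397 221  10   9  72] [237.4 237.9] [232 233  11  11 100] top [ 489.2 -349.9  107. ] scene [ 488.8 -351.4  105. ] tri [ 489.1 -350.9  104.9]
```

View pics/c.png

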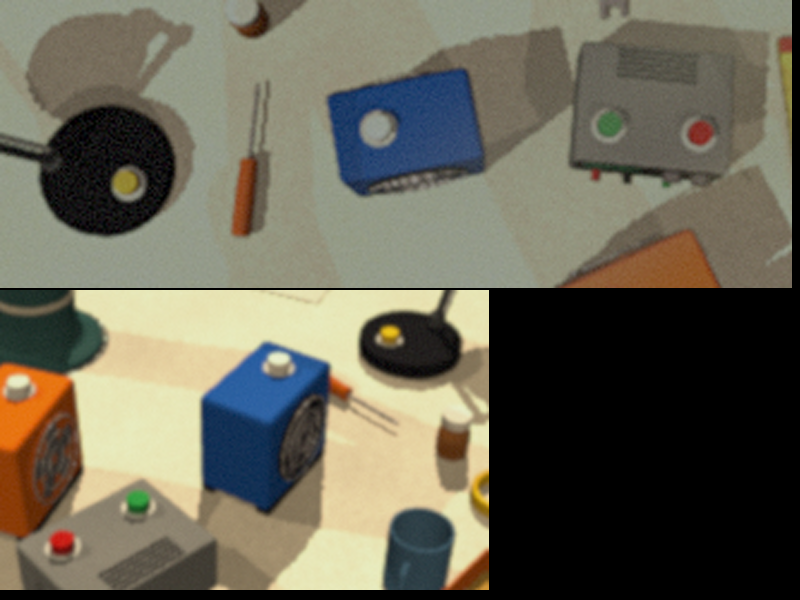

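The measured heights fit the caps, and the green to red distance of 109.5 mm matches the given 110 mm. The crop shows the fan's white blob includes its collar, so its centre is about (490,34). I'll start with the lamp: shut the fingers, go high and press by force.

```bash
cat > p.py <<'E'
from bench import ctrl,fingers,snapshot
import numpy as np
from scipy.spatial.transform import Rotation as R
P={"lamp":(450.6,363.7,46),"fan":(490,34,176),"sup":(501.2,-241.5,110)}
AZ0=np.arctan2(-624.4,180.7);Q0=[0.9901,0.1404,0,0]
def ori(x,y): return (R.from_euler("z",np.arctan2(y,x)-AZ0)*R.from_quat(Q0)).as_quat()
def obs():
    o=ctrl.get_obs();return o["clock"],np.round(o["eef_pos"],1),np.round(o["force"],2),np.round(o["q"],2)
def press(n):
    x,y,z=P[n];N=ctrl.nose_length
    ctrl.move_to([x,y,310],ori(x,y));print("above",*obs())
    ctrl.line_to([x,y,z+N+15],vel=120);ctrl.pause(.3);print("near",*obs())
    hit=ctrl.line_to([x,y,z+N-14],vel=12,contact_N=6);print("hit",hit,*obs())
    ctrl.pause(.2);print("hold",*obs())
    ctrl.line_to([x,y,310],vel=120);print("up",*obs())
E
python3 - <<'E'
from p import *
for n in P: print(n,ctrl.ik([P[n][0],P[n][1],310],ori(*P[n][:2])))
fingers.set_gripper(0.0)
o=ctrl.get_obs();p=o["eef_pos"];ctrl.line_to([p[0],p[1],310]);print(o["finger_gap"])
press("lamp")
E
```

```text
lamp [ 0.05678062  0.52626728 -1.100466    1.65643207  0.48873125  1.26530643
 -0.46199234]
fan [ 0.60475351  0.22951906 -0.84453523  1.86102803  0.18888487  1.1335627
 -0.23803343]
sup [ 0.71925244  0.27959597 -0.40040244  1.73749061  0.11821823  1.14823611
 -0.16478809]
-0.0011496920842080747
above 5.0333 [451.2 363.1 309.8] [ 0.37  0.06 -0.17] [ 0.06  0.53 -1.1   1.66  0.49  1.27 -0.46]
near 7.4667 [450.7 363.7  72.1] [-0.29 -0.61  0.52] [-0.1   0.78 -0.87  1.85  0.77  0.88 -0.67]
hit True 9.3583 [450.6 363.7  46.5] [-0.37 -1.47  6.98] [-0.13  0.81 -0.84  1.86  0.8   0.85 -0.7 ]
hold 9.5583 [450.6 363.7  46.6] [-0.55 -0.57  6.36] [-0.13  0.81 -0.84  1.86  0.8   0.85 -0.7 ]
up 11.9083 [450.5 363.5 309.5] [ 0.24  0.54 -0.27] [ 0.06  0.53 -1.1   1.66  0.49  1.27 -0.46]
```

The force and depth agree: the tip went 10.4 mm down at about 6.4 N, as expected at the stop. Next is the fan.

Run:
```python
from p import *
import cv2
press("fan")
s=snapshot("scene");t=snapshot("top")
c=np.zeros((600,800,3),np.uint8)
c[:300,:489]=cv2.resize(s["frame"][125:260,210:430],(489,300),interpolation=2)
c[300:,:]=cv2.resize(t["frame"][170:290,110:440],(800,300),interpolation=2)
cv2.imwrite("pics/d.png",c[:,:,::-1])
```

```text
above 13.1667 [490.1  35.3 310.2] [0.17 0.3  0.27] [ 0.8   0.32 -1.11  1.85  0.31  1.16 -0.34]
near 14.5167 [490.2  33.9 202.4] [-0.33  0.71 -0.26] [ 0.68  0.45 -1.    1.98  0.46  0.96 -0.48]
hit True 16.4083 [490.   34.  176.5] [-1.41 -0.43  6.  ] [ 0.65  0.48 -0.97  2.    0.5   0.92 -0.52]
hold 16.6083 [490.   34.  176.6] [-0.78 -1.1   5.89] [ 0.65  0.48 -0.97  2.    0.5   0.92 -0.52]
up 17.875 [489.5  33.8 309.3] [-0.12  0.24  0.56] [ 0.8   0.32 -1.11  1.85  0.31  1.16 -0.35]
```

View pics/d.png

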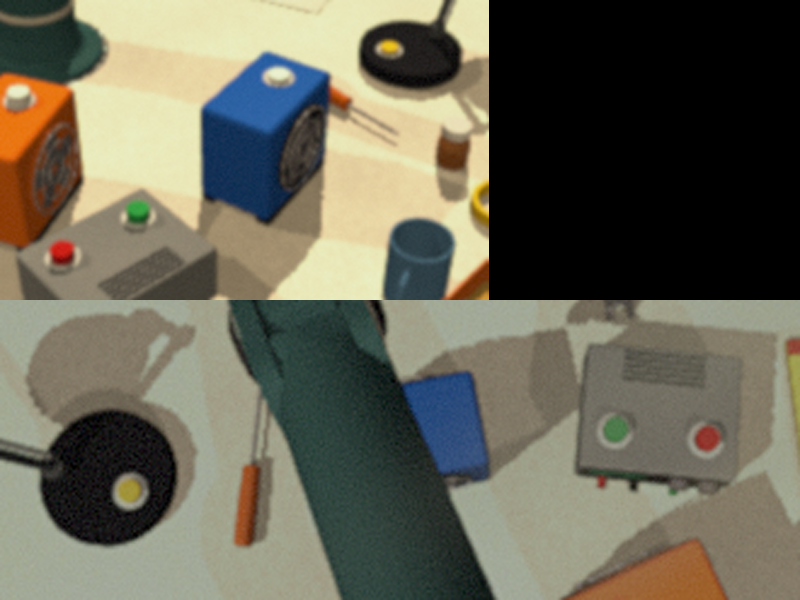

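Both the yellow and the white cap now sit visibly lower (at (389,47) and (278,76) in the crop), and the fan and screwdriver haven't moved. Next is the supply.

Run:
```python
from p import *
import cv2
press("sup")
ctrl.goto_joints([1.246,0.468,-0.012,1.603,0.006,1.071,-0.056]);print(*obs())
s=snapshot("scene");t=snapshot("top")
c=np.zeros((600,800,3),np.uint8)
c[:300,:489]=cv2.resize(s["frame"][125:260,210:430],(489,300),interpolation=2)
c[300:,:]=cv2.resize(t["frame"][170:290,110:440],(800,300),interpolation=2)
cv2.imwrite("pics/e.png",c[:,:,::-1])
```

```text
above 19.0417 [ 501.7 -239.1  310.3] [0.44 0.36 0.22] [ 1.11  0.4  -0.93  1.72  0.34  1.2  -0.35]
near 20.9417 [ 501.3 -241.6  136.3] [-0.2   0.08  0.03] [ 1.    0.6  -0.8   1.88  0.54  0.89 -0.52]
hit True 22.8333 [ 501.2 -241.5  110.5] [-0.5  -0.01  6.79] [ 0.97  0.63 -0.77  1.89  0.58  0.85 -0.54]
hold 23.0333 [ 501.2 -241.5  110.6] [-0.94  0.    5.67] [ 0.97  0.63 -0.77  1.89  0.58  0.85 -0.54]
up 24.85 [ 500.9 -241.4  309.3] [ 0.38 -0.59 -0.93] [ 1.11  0.4  -0.93  1.71  0.35  1.2  -0.36]
26.675 [ 182.7 -623.5  241.8] [-0.35 -0.25  0.33] [ 1.25  0.47 -0.01  1.6   0.01  1.07 -0.06]
```

View pics/e.png

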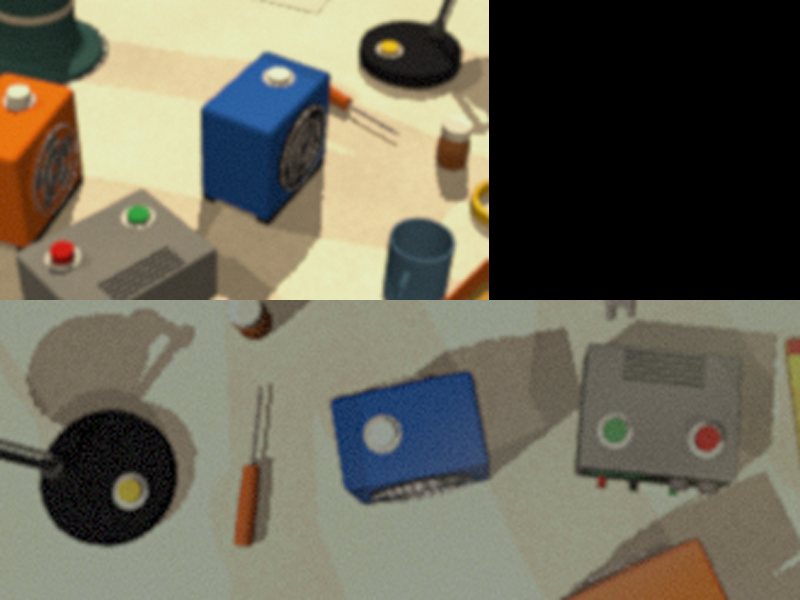

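All three caps are down: yellow at (389,47), white at (278,76) and green at (138,215) in the crop. Red at (62,252) is still up, nothing has moved and the arm is clear.

```bash
python3 -c "
from bench import ctrl
print(ctrl.job_done())"
```

```text
the job is handed in; nothing more can be done
None
```

The lamp, fan and supply switches were pressed in that order, each to its stop with about 6–7 N; the red trip button was left alone, nothing visibly moved, the hand ended clear, and the job was handed in at about 27 s.

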